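# Drive a banding wheel's bearing cup home square

## Task

The brass-flanged bearing cup of the decorating wheel is started in its hub but stands proud and a little askew. Take the orange-handled drift out of its wooden block and, with its white end, press or tap the flange down gently, turn and turn about around its rim so that the cup never cocks over, until it beds square on the spacer ring under it, then finish with a steady push of about 15 N on the bedded flange for a moment to be sure. Keep the gripper off the cup, stand the drift back upright in its hole in the block, let go of it, and leave the other ware alone.

Things in the scene. Friction and masses are not known exactly. Their poses are not given: they have to be found in the camera images.
- stand: Fixed green cast stand of a decorating wheel, foot 160 mm in diameter, origin under its centre. On top a hub boss, 90 mm in diameter, with the bore. A fixed steel spindle, 16 mm in diameter, stands on the axis and ends 118 mm above the table (48 mm above the hub face).
- hub_face (a point): Centre of the flat top face of the hub boss, 70 mm above the table; z up along the bore's axis. A dark steel spacer ring, 86 mm in outer diameter, lies fixed on it; its thickness is not known beforehand (1 to 12 mm). The cup's flange must come down onto this ring all round; there it stops hard, which must be felt.
- cup_top (a point): Centre of the top of the bearing cup's brass flange: a flat ring around the spindle, outer diameter 76 mm, inner 36 mm, 8 mm thick; z is the cup's own axis. Bedded, this point is 9 to 20 mm above hub_face, by the spacer's thickness; at the start 30 to 32 mm, tilted up to 4 degrees any way. A tilt beyond 0.12 rad (7 degrees) counts as cocked. More than 35 N from the drift harms it.
- cup (a joint): Depth the cup has been driven, m: at 0 the flange's underside is 24 mm above hub_face. Tight viscous fit: moves from about 5 N, some 10 N for a spot of the flange at 15 mm/s, more if faster; stays where left. Pressing a spot 28 mm from the axis down by 3 mm sinks the centre about 1.1 mm and tips the cup about 0.07 rad towards that spot; so work round the rim.
- drift_grip (a point): Grip point on the drift's axis, 128 mm above its tip, 22 mm below its top. The drift is a straight round stick, 150 mm long, about 0.1 to 0.17 kg: white shank 20 mm in diameter, 62 mm long, domed end; above it an orange handle 29 mm in diameter, 88 mm long. z runs from tip to top. It starts upright in the block.
- drift_tip (a point): Lowest point of the slightly domed white end of the drift.
- block_hole (a point): Centre of the mouth of the hole in the top of the wooden tool block (fixed, 90 x 90 x 45 mm, top 45 mm above the table). The hole is 23 mm in diameter with a chamfered mouth, 35 mm deep; the drift stands in it with its tip on the floor, 35 mm below this point.
- bowls: Bystander: stack of three white bowls, 110 mm across, 99 mm high; origin under its centre.
- bowl_single: Bystander: a white bowl, 110 mm across, 55 mm high; origin under its centre.
- wheel_head: Bystander: the wheel's aluminium turntable disc, 170 mm across, 30 mm high with its boss up; origin under its centre.
- bottle: Bystander: clear bottle with blue cap, 64 mm across, 190 mm high; origin under its centre.
- jar: Bystander: blue jar with white lid, 72 mm across, 95 mm high; origin under its centre.
- paint_green_bowl: Bystander: bowl of green colour, 100 mm across, 45 mm high; origin under its centre.
- paint_yellow_bowl: Bystander: bowl of yellow colour, 90 mm across, 42 mm high; origin under its centre.
- brush: Bystander: brush, 170 mm long, lying on the table.
Things that resemble listed ones, but are neither listed nor needed, are in the scene too. There is more than one size of the stand; the one meant has the size given above. Of the things that look like the part that bears block_hole, the largest one is meant.

How it is judged:
By the outcome, as a careful person would: the job done as asked, in the order asked, and still so for the second after the job is handed in, with the robot touching nothing.
It also fails if it takes over 72 s, if anything falls off the work surface, if the arm or the gripper's body presses on something with over 40 N, if the wrist force passes 120 N, or if a joint passes its speed limit or range.

## Robot

A 7-joint arm with a two-finger parallel gripper is mounted at the origin on the work surface. World frame = base frame: x ahead of the robot, y to its left, z up, the work surface at z = 0. Lengths are in m, angles in rad, forces in N, time in s.
With the tool pointing down it reaches from about 0.4 to 0.85 m from the base axis. Payload 10.4 kg.
Tool frame: the origin (TCP) lies at the very end of the fingers, on their centre line; the grasp point (between the pads) lies 19 mm behind it; z points along the fingers, y is the line along which they close (so a half turn about z gives the same grasp; the last joint's range is limited). The gripper opens to 85 mm and grips with 20 to 120 N. Pads are 22 mm wide; open, the fingers measure 114 mm over their backs; the gripper's body (76 mm by 85 mm) begins 54 mm behind the grasp point. The pads swing forward as they close: fully open they stand 13 mm farther back than shut.
Start: joints at [-1.211, 0.332, -0.065, 1.46, 0.022, 1.35, -0.088], TCP at [0.233, 0.58, 0.231] pointing down, gripper open.
Joint ranges: [-2.6, 2.6], [-0.5, 2.12], [-1.47, 1.34], [0.16, 2.42], [-1.27, 4.41], [0.06, 2.06], [-2.6, 2.6]. Speed limits (rad/s): [2.22, 2.22, 2.79, 2.79, 3.14, 3.14, 3.14].

## Interface

Orientations are given as a unit quaternion [w, x, y, z].
In Python, from plant import bot gives the robot as it stands.
- The arm moves only by the shell command python3 -m creep 'ROWS'. ROWS is JSON, a list of rows, each a list of 5 numbers: the finger opening in m, from 0 to 0.0854, then the shift along the tool's x, y, z in m, then the turn about the tool's z in degrees. A call has 1 to 5 rows; each row shifts and turns the commanded pose from where the row before left it, along the tool's axes as they then stand; what a row does not reach is not made up. A row lasts 1/10 s, in which the tool goes at most 50 mm and 8.59 degrees, less where a joint would pass 70% of its speed; a pose out of reach is approached as far as the arm can. A call is refused whole if a number of a shift passes 0.05 or a number of a turn 8.59, either way. A call with a gripper value outside its range is refused whole. The fingers move at their own pace and stop on an object; the grip force is fixed at half the most. Time passes only in rows, so rows that do not move let the fingers close. It gives the time, the measured TCP pose, the force, the opening and the grip force at its end, in the units of the state.
- bot.observe(): the state, without advancing time (a new reading comes with each control period).
- bot.get_image(name): name is "scene" or "side" or "wrist"; returns a dict with "image" (384x512x3 uint8, red, green, blue), "range_z" (384x512 float32, m along the optical axis (not along the pixel's ray), 0 where there is no reading), "fx", "fy", "cx", "cy" (pixels), "k1" (the pictures are not rectified: a ray, as slopes to the right and down, at radius r is drawn at 1 + k1 r^2 times it, then the intrinsics apply), "R" (3x3) and "t" (3): a world point X has camera coordinates R X + t; the wrist camera has in their place "tool_from_camera" (4x4, takes a point from camera to tool coordinates, whose origin is the TCP and whose axes are the flange's). Camera axes: x right, y down, z forward; pixel columns grow to the right and rows downward; lengths in m; the calibration is good to about 2 mm. A picture is of the moment at which its call begins: read the wrist's pose just before it.
- bot.job_done(): hands the job in; it is judged then, once.
The state is a dict: "time_s": time; "q": joint angles; "joint_velocities": joint speeds; "effort": joint torques, N m; "position": TCP position; "orientation": TCP orientation; "wrist_force": force on the tool from outside, world axes, zero at the start; "moment": the same for the moment, N m; "width": finger opening in m; "grip_force": force on a finger pad.
Only numpy, scipy, OpenCV 4.12 (cv2) and the standard library are available. Lean on these libraries where they do the work, as an engineer would, in place of code of your own. Each camera call takes 0.05 s, during which the arm holds its last target. There are 200 camera calls.

## Working session

There is one attempt and no reset: what is moved stays moved. The work goes in short steps, Python scripts to look and compute and a shell command to move; the robot and the scene stay as the last step left them, time stands still between calls to the robot, and variables do not carry over. Pictures are saved under pics/ and viewed, at most 10 in all, crops included, and the job is handed in when it is done.

```bash
ls; mkdir -p pics
cat > h.py <<'E'
import numpy as np,cv2
from plant import bot
def shot(n):
    s=bot.observe(); d=bot.get_image(n); return s,d
def cloud(d,s=None):
    z=d["range_z"]; v,u=np.mgrid[0:384,0:512].astype(float)
    K=np.array([[d["fx"],0,d["cx"]],[0,d["fy"],d["cy"]],[0,0,1.]])
    p=cv2.undistortPoints(np.stack([u.ravel(),v.ravel()],1)[:,None],K,np.array([d["k1"],0,0,0,0.]))[:,0]
    P=np.c_[p*z.ravel()[:,None],z.ravel()]
    if "R" in d: W=(P-np.array(d["t"]))@np.array(d["R"])
    else:
        T=np.array(d["tool_from_camera"]); P=P@T[:3,:3].T+T[:3,3]
        from scipy.spatial.transform import Rotation as Ro
        q=s["orientation"]; W=P@Ro.from_quat([q[1],q[2],q[3],q[0]]).as_matrix().T+np.array(s["position"])
    W[z.ravel()==0]=np.nan
    return W.reshape(384,512,3)
def save(d,n,crop=None,k=1):
    im=d["image"][:,:,::-1]
    if crop: u0,v0,u1,v1=crop; im=im[v0:v1,u0:u1]
    cv2.imwrite("pics/"+n,cv2.resize(im,None,fx=k,fy=k,interpolation=cv2.INTER_CUBIC))
E
python3 - <<'E'
from h import *
import pickle
o={}
for n in ["scene","side","wrist"]:
    s,d=shot(n); o[n]=(s,d); save(d,n+"0.png",k=1.5)
pickle.dump(o,open("o.pkl","wb")); print(s)
E
```

```text
pics
{'time_s': 0.1, 'q': array([-1.21061614,  0.33281273, -0.06469311,  1.46083381,  0.02160423,
        1.34988825, -0.08850373]), 'joint_velocities': array([ 0.00076054, -0.00327367, -0.00038833, -0.00196921, -0.00019822,
       -0.00140724,  0.00061869]), 'effort': array([ 1.73754615e-03, -6.26742196e+01,  4.93292219e-02, -3.92434251e+01,
        1.63217413e-02,  6.83782302e-03,  3.95803625e-05]), 'position': array([0.23332503, 0.5794674 , 0.23060417]), 'orientation': array([-8.83436271e-05,  1.90219139e-01,  9.81741458e-01, -6.17024182e-04]), 'wrist_force': array([ 0.11954474, -0.9561267 ,  0.15182347]), 'moment': array([-0.03089986,  0.00246326,  0.03135749]), 'grip_force': 0.0, 'width': 0.08544536498054837}
```

View pics/scene0.png

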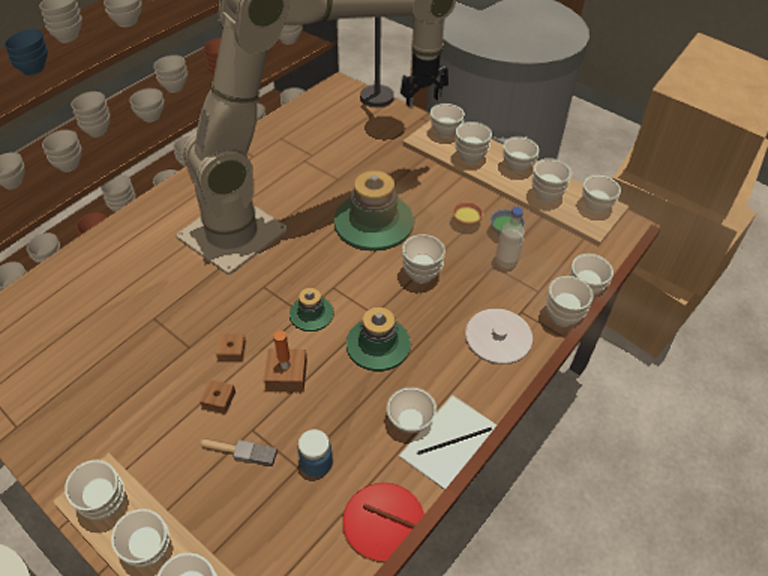

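View pics/side0.png

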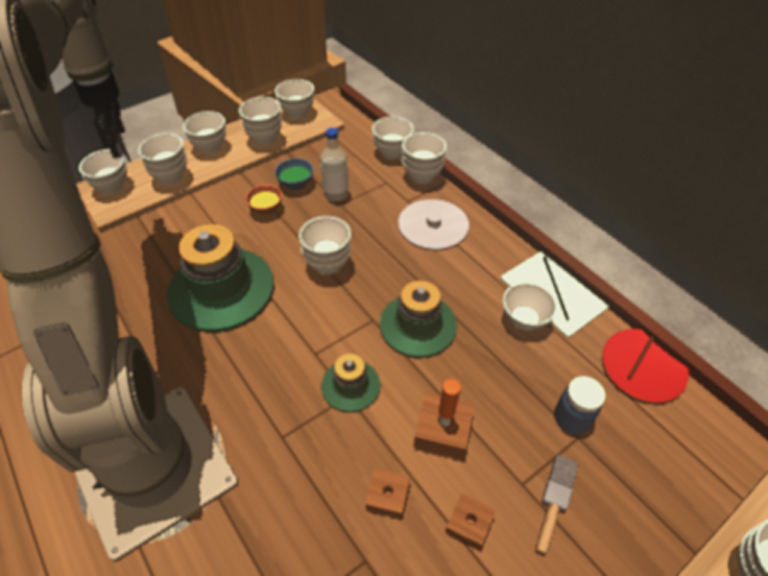

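Both views show three green stands. In scene0 (enlarged pixels) they are large at (374,205), small at (311,305) and medium at (379,330). There are three wooden blocks: the largest, with the orange drift, at (285,368), and small ones at (230,347) and (217,395). I'll measure the sizes next.

```bash
cat > m.py <<'E'
from h import *
import pickle
o=pickle.load(open("o.pkl","rb"))
for n,c in (("scene",[(250,145),(208,206),(253,226)]),("side",[(147,185),(234,253),(279,212)])):
    s,d=o[n]; W=cloud(d); im=d["image"].astype(int)
    g=(im[...,1]>im[...,0]*1.25)&(im[...,1]>im[...,2]*1.1)&(W[...,2]<0.03)
    nl,L,st,ce=cv2.connectedComponentsWithStats(cv2.morphologyEx(g.astype(np.uint8),cv2.MORPH_CLOSE,np.ones((5,5))))
    for i in range(1,nl):
        if st[i,4]<80: continue
        P=W[(L==i)&g]; P=P[np.isfinite(P[:,0])]
        h=cv2.convexHull(P[:,:2].astype(np.float32)); (x,y),r=cv2.minEnclosingCircle(h)
        print(n,"green",ce[i].round(),"c",round(x,4),round(y,4),"dia",round(2*r,4),"z",np.median(P[:,2]).round(4))
    # top rings/brass
    b=(im[...,0]>150)&(im[...,2]<110)&(im[...,1]>95)&(W[...,2]>0.06)&(W[...,2]<.3)
    nl,L,st,ce=cv2.connectedComponentsWithStats(b.astype(np.uint8))
    for i in range(1,nl):
        if st[i,4]<40: continue
        P=W[L==i]; (x,y),r=cv2.minEnclosingCircle(P[:,:2].astype(np.float32))
        print(n,"brass",ce[i].round(),round(x,4),round(y,4),2*r,np.median(P[:,2]).round(4))
    og=(im[...,0]>130)&(im[...,1]<im[...,0]*.5)&(im[...,2]<70)&(W[...,2]>.06)&(W[...,2]<.2)
    nl,L,st,ce=cv2.connectedComponentsWithStats(og.astype(np.uint8))
    for i in range(1,nl):
        if st[i,4]<30: continue
        P=W[L==i]; print(n,"orange",ce[i].round(),st[i,4],P.min(0).round(3),P.max(0).round(3),np.median(P,0).round(4))
    for (cx,cy,k) in ((190,245,45),) if n=="scene" else ((296,283,45),):
        m=(abs(W[...,2]-.045)<.006); v,u=np.mgrid[0:384,0:512]; m&=(abs(u-cx)<40)&(abs(v-cy)<40)
        P=W[m]; print(n,"block45",cv2.minAreaRect(P[:,:2].astype(np.float32)),len(P))
E
python3 m.py
python3 - <<'E'
from h import *
import pickle
o=pickle.load(open("o.pkl","rb"))
a=o["scene"][1]["image"][170:290,130:300]
b=o["side"][1]["image"][170:310,200:345]
import os; os.chdir(".")
a=cv2.resize(a,(400,int(120*400/170)),interpolation=2);b=cv2.resize(b,(400,int(140*400/145)),interpolation=2)
c=np.zeros((400,800,3),np.uint8);c[:a.shape[0],:400]=a;c[:b.shape[0],400:]=b[:400]
cv2.imwrite("pics/crop1.png",c[:,:,::-1])
E
```

```text
scene green [245. 156.] c 0.2979 0.2666 dia 0.2156 z 0.0189
scene green [207. 212.] c 0.3788 -0.0716 dia 0.1149 z 0.0101
scene green [252. 234.] c 0.5728 -0.0363 dia 0.1574 z 0.014
scene brass [480.  55.] 0.8988 1.3981 0.637000322341919 0.2469
scene brass [249. 123.] 0.2832 0.294 0.11317036300897598 0.1477
scene brass [206. 197.] 0.3789 -0.0704 0.05841433256864548 0.0717
scene brass [252. 213.] 0.5697 -0.0347 0.07818122953176498 0.1003
scene brass [186. 223.] 0.459 -0.2436 0.028899813070893288 0.1588
scene block45 ((0.42669159173965454, -0.1906106173992157), (0.09972182661294937, 0.23110996186733246), 31.351333618164062) 475
side green [196. 115.] c 0.6043 0.5198 dia 0.0792 z 0.0279
side green [152. 201.] c 0.2842 0.2917 dia 0.2251 z 0.022
side green [277. 223.] c 0.5686 -0.033 dia 0.1554 z 0.0158
side green [233. 262.] c 0.3769 -0.067 dia 0.1077 z 0.012
side brass [137. 163.] 0.2841 0.299 0.11423014849424362 0.1498
side brass [280. 197.] 0.5692 -0.0301 0.0777551680803299 0.102
side brass [233. 244.] 0.3798 -0.0661 0.055685803294181824 0.073
side brass [301. 257.] 0.4611 -0.2397 0.029991310089826584 0.1609
side brass [ 55. 277.] -0.0171 -0.0442 0.07525189220905304 0.2974
side block45 ((0.4611619710922241, -0.23953135311603546), (0.09475960582494736, 0.09049636870622635), 38.46501541137695) 946
```

View pics/crop1.png

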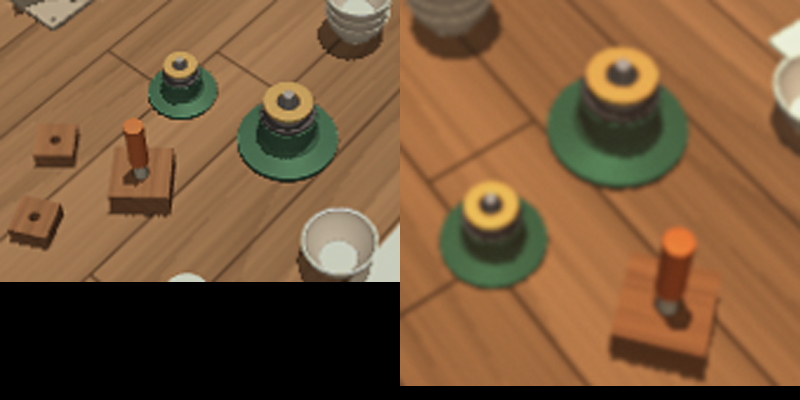

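Medium stand at scene crop (288,125) is the one meant: its foot measures ~157 mm and its brass flange ~78 mm, while the others measure ~110 and ~216 mm. The block with the drift at crop (142,180) is the largest and holds the orange drift, which stands at about (0.460,-0.241). I'll turn the tool square to the world and rise, then travel.

```bash
python3 -m creep '[[0.0854,0,0,-0.012,8.5],[0.0854,0,0,-0.012,8.5],[0.0854,0,0,-0.012,8.5],[0.0854,0,0,-0.012,8.5],[0.0854,0,0,-0.012,8.5]]'
python3 -m creep '[[0.0854,0,0,-0.012,8.5],[0.0854,0,0,-0.012,8.5],[0.0854,0,0,-0.012,8.5],[0.0854,0,0,0,0]]'
```

```text
time_s: 0.65
position: [0.2334, 0.5796, 0.2915]
orientation: [0.0, 0.536, 0.844, -0.0]
wrist_force: [1.0, 0.1, -0.0]
width: 0.0856
grip_force: 0.0
time_s: 1.05
position: [0.2336, 0.5802, 0.3287]
orientation: [-0.0, 0.708, 0.707, 0.001]
wrist_force: [-0.1, 0.1, 0.8]
width: 0.0852
grip_force: 0.0
```

```bash
python3 -m creep '[[0.0854,-0.038,0.03,0,0],[0.0854,-0.038,0.03,0,0],[0.0854,-0.038,0.03,0,0],[0.0854,-0.038,0.03,0,0],[0.0854,-0.038,0.03,0,0]]'
python3 -m creep '[[0.0854,-0.038,0.03,0,0],[0.0854,-0.038,0.03,0,0],[0.0854,-0.045,0,0,0],[0.0854,-0.045,0,0,0],[0.0854,-0.045,0,0,0]]'
python3 -m creep '[[0.0854,-0.045,0.005,0,0],[0.0854,-0.045,0.005,0,0],[0.0854,-0.045,0.005,0,0],[0.0854,-0.03,0,0,0],[0.0854,0,0,0,0]]'
python3 - <<'E'
from h import *
import pickle
s,d=shot("wrist"); save(d,"wrist1.png",k=1.5); pickle.dump((s,d),open("w1.pkl","wb"))
print(d["tool_from_camera"])
E
```

```text
time_s: 1.55
position: [0.3844, 0.388, 0.3265]
orientation: [0.0, 0.705, 0.709, -0.0]
wrist_force: [1.4, 1.2, -0.3]
width: 0.0855
grip_force: 0.0
time_s: 2.05
position: [0.4436, 0.177, 0.3263]
orientation: [-0.0, 0.705, 0.709, -0.001]
wrist_force: [0.2, 0.0, 0.0]
width: 0.0854
grip_force: 0.0
time_s: 2.55
position: [0.4589, 0.0094, 0.327]
orientation: [0.0, 0.707, 0.707, 0.0]
wrist_force: [-0.5, 1.0, 0.3]
width: 0.0853
grip_force: 0.0
[[-4.75235488e-04 -9.59760133e-01 -2.80820692e-01  7.15303885e-02]
 [ 9.99999472e-01 -7.12095172e-04  7.41417305e-04 -1.89426359e-04]
 [-9.11553830e-04 -2.80820191e-01  9.59759964e-01 -1.42971545e-01]
 [ 0.00000000e+00  0.00000000e+00  0.00000000e+00  1.00000000e+00]]
```

View pics/wrist1.png

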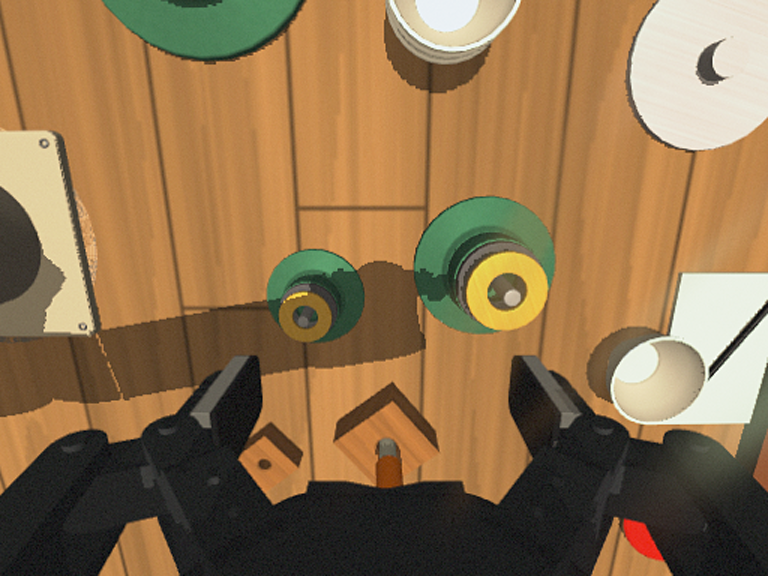

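The wrist view shows the target cup at (507,290), its flange yellow and spindle light, the drift at (388,470) in the large block, and the small decoy stand at (305,315). I'll fit the flange plane and the spindle next.

```bash
cat > cup.py <<'E'
from h import *
import pickle,sys
from scipy.optimize import least_squares
def cup(s,d,c0=(.570,-.033)):
    W=cloud(d,s); im=d["image"].astype(int)
    R=np.hypot(W[...,0]-c0[0],W[...,1]-c0[1])
    y=(im[...,0]>130)&(im[...,2]<im[...,0]*.55)&(im[...,1]>im[...,0]*.65)&(R<.06)&(W[...,2]>.07)&(W[...,2]<.115)
    P=W[y]
    A=np.c_[P[:,0]-c0[0],P[:,1]-c0[1],np.ones(len(P))]
    k=np.ones(len(P),bool)
    for _ in range(6):
        x=np.linalg.lstsq(A[k],P[k,2],rcond=None)[0]; r=P[:,2]-A@x; k=abs(r)<max(.0012,2*r[k].std())
    P=P[k]
    (cx,cy),rr=cv2.minEnclosingCircle(P[:,:2].astype(np.float32))
    m=(R<.045)&(W[...,2]>.108)&(W[...,2]<.13); S=W[m]
    (sx,sy),sr=cv2.minEnclosingCircle(S[:,:2].astype(np.float32)) if len(S) else ((0,0),0)
    zc=x@[cx-c0[0],cy-c0[1],1]
    print("flange c",round(cx,4),round(cy,4),"r",round(rr,4),"z",zc.round(4),"slope x,y",x[:2].round(4),"n",len(P),"res",r[k].std().round(5))
    print("spindle",round(sx,4),round(sy,4),round(sr,4),np.median(S[:,2]).round(4) if len(S) else 0,len(S))
    return W
if __name__=="__main__":
    o=pickle.load(open("o.pkl","rb"))
    for n in("scene","side"): print(n);cup(*o[n])
    s,d=pickle.load(open("w1.pkl","rb")); print(s["position"],s["joint_velocities"].round(3)); W=cup(s,d)
    im=d["image"].astype(int)
    R=np.hypot(W[...,0]-.460,W[...,1]+.241)
    m=(R<.03)&(W[...,2]>.06)&(W[...,2]<.17); P=W[m]
    print("drift",len(P),P.min(0).round(4),P.max(0).round(4))
    o2=o["side"]; W=cloud(o2[1]); R=np.hypot(W[...,0]-.460,W[...,1]+.241)
    for nm,Wd in(("scene",cloud(o["scene"][1])),("side",W)):
        R=np.hypot(Wd[...,0]-.460,Wd[...,1]+.241)
        P=Wd[(R<.03)&(Wd[...,2]>.156)]; 
        print(nm,"top",cv2.minEnclosingCircle(P[:,:2].astype(np.float32)),P[:,2].max(),len(P))
E
python3 cup.py
```

```text
scene
flange c 0.57 -0.0348 r 0.0394 z 0.1001 slope x,y [ 0.0164 -0.0346] n 201 res 0.00219
spindle 0.5668 -0.0498 0.0229 0.1162 20
side
flange c 0.5697 -0.0304 r 0.0385 z 0.102 slope x,y [-0.0091 -0.0263] n 269 res 0.00116
spindle 0.569 -0.0294 0.0085 0.1179 29
[0.45890104 0.00935173 0.3269807 ] [-0.039  0.022 -0.078 -0.005 -0.034 -0.003 -0.066]
flange c 0.5707 -0.0331 r 0.0379 z 0.1017 slope x,y [-0.0023 -0.0206] n 1523 res 0.00057
spindle 0.5703 -0.0333 0.0081 0.118 136
drift 373 [ 0.4495 -0.2453  0.06  ] [ 0.4772 -0.2298  0.1203]
scene top ((0.46188899874687195, -0.24357390403747559), 0.016237178817391396) 0.16207646018841326 44
side top ((0.4607766568660736, -0.2409917116165161), 0.01542238611727953) 0.16454351933430034 107
```

```bash
python3 -m creep '[[0.0854,-0.045,0,0,0],[0.0854,-0.045,0,0,0],[0.0854,-0.045,0,0,0],[0.0854,-0.045,0.002,0,0],[0.0854,0,0,0,0]]'
python3 -m creep '[[0.0854,0,0,0,0],[0.0854,0,0,0,0]]'
python3 - <<'E'
from h import *
s,d=shot("wrist"); W=cloud(d,s); save(d,"wrist2.png",k=1.5)
print(s["position"],s["orientation"].round(4))
R=np.hypot(W[...,0]-.461,W[...,1]+.241)
for a,b in((.06,.075),(.075,.1),(.1,.13),(.13,.157),(.157,.17)):
    P=W[(R<.03)&(W[...,2]>a)&(W[...,2]<b)]
    if len(P): print(a,len(P),P.min(0).round(4),P.max(0).round(4))
P=W[(R<.03)&(W[...,2]>.155)]
if len(P)>5: print(cv2.minEnclosingCircle(P[:,:2].astype(np.float32)))
m=(abs(W[...,2]-.045)<.004)&(R<.075); P=W[m]; print("block",cv2.minAreaRect(P[:,:2].astype(np.float32)),np.median(P[:,2]))
E
```

```text
time_s: 3.1
position: [0.4606, -0.1707, 0.3271]
orientation: [0.001, 0.708, 0.706, -0.0]
wrist_force: [-0.2, 0.7, 0.0]
width: 0.0855
grip_force: 0.0
time_s: 3.3
position: [0.4617, -0.164, 0.3268]
orientation: [-0.0, 0.705, 0.709, -0.0]
wrist_force: [-0.1, -0.4, 0.3]
width: 0.0856
grip_force: 0.0
[ 0.46171808 -0.16395776  0.32679036] [-4.000e-04  7.051e-01  7.091e-01 -2.000e-04]
0.06 8 [ 0.4553 -0.2375  0.0601] [ 0.4732 -0.2323  0.075 ]
0.075 117 [ 0.4494 -0.2456  0.075 ] [ 0.4772 -0.2318  0.0999]
0.1 174 [ 0.4501 -0.2462  0.1004] [ 0.4778 -0.2325  0.1297]
0.13 201 [ 0.451 -0.247  0.13 ] [ 0.4789 -0.2335  0.1568]
0.157 396 [ 0.4517 -0.2634  0.1572] [ 0.4786 -0.2347  0.1618]
((0.4647738039493561, -0.2489755004644394), 0.01474956888705492)
block ((0.4599892497062683, -0.24394512176513672), (0.09053296595811844, 0.09042376279830933), 38.52711868286133) 0.045476152181753715
```

View pics/wrist2.png

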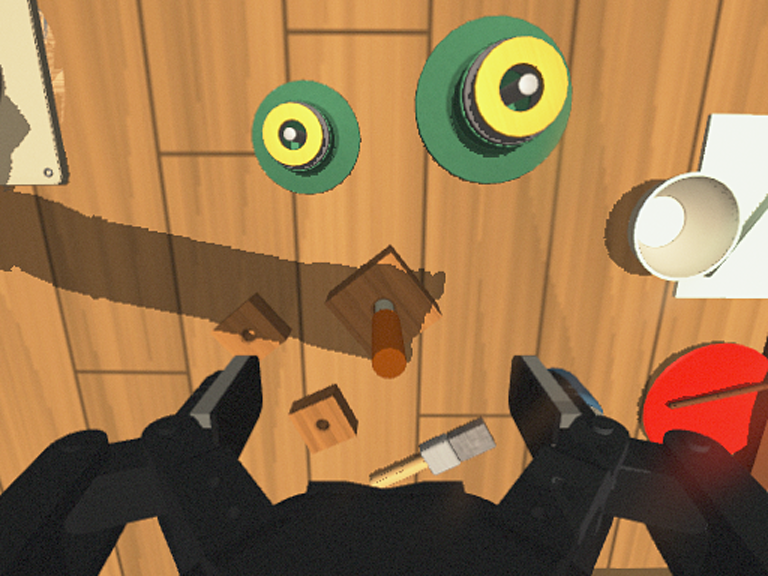

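Drift top is at (388,363), with its centre (0.4648,-0.249) leaning slightly to -y. I'll move above it and then descend.

```bash
python3 -m creep '[[0.0854,-0.042,0.0015,0,0],[0.0854,-0.042,0.001,0,0],[0.0854,0,0,0.03,0],[0.0854,0,0,0.03,0],[0.0854,0,0,0,0]]'
python3 -m creep '[[0.0854,0,0,0,0]]'
```

```text
time_s: 3.85
position: [0.4629, -0.2478, 0.264]
orientation: [-0.003, 0.706, 0.708, -0.001]
wrist_force: [-0.9, 0.2, 0.7]
width: 0.0854
grip_force: 0.0
time_s: 3.95
position: [0.4643, -0.2488, 0.2678]
orientation: [-0.0, 0.706, 0.708, -0.0]
wrist_force: [-0.3, -0.5, 1.3]
width: 0.0855
grip_force: 0.0
```

```bash
python3 -m creep '[[0.0854,0,0,0.03,0],[0.0854,0,0,0.03,0],[0.0854,0,0,0.03,0],[0.0854,0,0,0.03,0],[0.0854,0,0,0.02,0]]'
python3 -m creep '[[0.0854,0,0,0.01,0],[0.0854,0,0,0,0]]'
python3 -m creep '[[0.04,0,0,0,0],[0.04,0,0,0,0],[0.02,0,0,0,0],[0.02,0,0,0,0],[0.02,0,0,0,0]]'
python3 -m creep '[[0.02,0,0,0,0],[0.02,0,0,0,0],[0.02,0,0,0,0]]'
```

```text
time_s: 4.45
position: [0.4649, -0.249, 0.1271]
orientation: [0.0, 0.706, 0.708, 0.0]
wrist_force: [0.8, -0.2, 0.2]
width: 0.0855
grip_force: 0.0
time_s: 4.65
position: [0.4645, -0.2495, 0.1176]
orientation: [-0.0, 0.706, 0.708, -0.0]
wrist_force: [0.7, -0.1, 0.7]
width: 0.0851
grip_force: 0.0
time_s: 5.15
position: [0.4637, -0.2502, 0.1179]
orientation: [-0.0, 0.707, 0.707, 0.0]
wrist_force: [-3.1, -0.7, 6.6]
width: 0.0277
grip_force: 58.0
time_s: 5.45
position: [0.4637, -0.2502, 0.1179]
orientation: [-0.0, 0.707, 0.707, 0.0]
wrist_force: [-3.6, -0.7, 5.9]
width: 0.0282
grip_force: 58.0
```

```bash
python3 -m creep '[[0.02,0,0,-0.01,0],[0.02,0,0,-0.02,0],[0.02,0,0,-0.03,0],[0.02,0,0,-0.03,0],[0.02,0,0,-0.03,0]]'
python3 -m creep '[[0.02,0,0,-0.03,0],[0.02,0,0,-0.01,0],[0.02,0,0,0,0],[0.02,0,0,0,0]]'
cat > tip.py <<'E'
from h import *
for n in("scene","side"):
    s,d=shot(n); W=cloud(d); p=s["position"]; im=d["image"].astype(int)
    if n=="scene": print(p.round(4),s["orientation"].round(4),s["wrist_force"].round(2),s["width"])
    R=np.hypot(W[...,0]-p[0],W[...,1]-p[1])
    bright=(im.min(-1)>80)&(im.max(-1)-im.min(-1)<70)
    for a,b in((-.112,-.09),(-.09,-.07),(-.07,-.052),(-.045,-.03),(-.03,-.015)):
        m=(R<.03)&(W[...,2]-p[2]>a)&(W[...,2]-p[2]<b); P=W[m]-p
        if len(P)>4:
            rad=.010 if b<-.05 else .0145
            from scipy.optimize import least_squares
            f=least_squares(lambda c:np.hypot(P[:,0]-c[0],P[:,1]-c[1])-rad,P[:,:2].mean(0)+ (0 if n=="side" else 0),loss="soft_l1",f_scale=.001)
            cam=-np.array(d["R"]).T@np.array(d["t"]) - p
            print(n,a,len(P),P.mean(0).round(4),"axis",f.x.round(4),f.cost.round(7),"zmin",P[:,2].min().round(4))
    np.save("p_"+n,W)
    if n=="side":save(d,"tip_%d.png"%int(s["time_s"]*100))
E
python3 tip.py
```

```text
time_s: 5.95
position: [0.4636, -0.2501, 0.239]
orientation: [0.0, 0.707, 0.707, 0.0]
wrist_force: [0.8, 0.2, -1.1]
width: 0.0279
grip_force: 58.6
time_s: 6.35
position: [0.4636, -0.2496, 0.2763]
orientation: [-0.001, 0.707, 0.708, -0.0]
wrist_force: [0.4, -0.1, -1.2]
width: 0.0276
grip_force: 58.8
[ 0.4636 -0.2496  0.2763] [-5.000e-04  7.066e-01  7.076e-01 -2.000e-04] [ 0.38 -0.11 -1.17] 0.027555511228301893
scene -0.112 16 [ 0.0017  0.0014 -0.0972] axis [-0.0051  0.0055] 7e-06 zmin -0.1071
scene -0.09 22 [ 0.0021  0.0009 -0.0799] axis [-0.0038  0.006 ] 9.7e-06 zmin -0.089
scene -0.07 19 [ 0.0029 -0.0009 -0.0611] axis [-0.0035  0.0035] 1.38e-05 zmin -0.0695
scene -0.045 26 [ 0.0068 -0.002  -0.0382] axis [-0.003   0.0038] 1.67e-05 zmin -0.0444
scene -0.03 25 [ 0.0062 -0.0037 -0.0234] axis [-0.0026  0.0029] 1.86e-05 zmin -0.0298
side -0.112 19 [-0.0082  0.0049 -0.0958] axis [-0.0017  0.0102] 2.9e-06 zmin -0.1015
side -0.09 40 [-0.0076  0.0048 -0.0801] axis [-0.0016  0.0096] 7.6e-06 zmin -0.0896
side -0.07 29 [-0.008   0.0037 -0.0617] axis [-0.0014  0.0088] 4.3e-06 zmin -0.0692
side -0.045 40 [-0.0108  0.0009 -0.0374] axis [-0.0012  0.0071] 6.3e-06 zmin -0.0443
side -0.03 49 [-0.0102 -0.0005 -0.023 ] axis [-0.0009  0.0065] 8.7e-06 zmin -0.0298
```

```bash
python3 -m creep '[[0.02,0.038,0.027,0,0],[0.02,0.038,0.027,0,0],[0.02,0.037,0.027,0,0],[0.02,0.037,0.026,0,0],[0.02,0,0,0,0]]'
python3 -m creep '[[0.02,0,0,0,0],[0.02,0,0,0,0],[0.02,0,0,0,0]]'
cat > look.py <<'E'
from cup import *
s,d=shot("wrist"); print(s["time_s"],s["position"].round(4),s["wrist_force"].round(2),s["grip_force"]); W=cup(s,d)
save(d,"w_%d.png"%int(s["time_s"]*100),k=1.5)
c=(.5705,-.0333); R=np.hypot(W[...,0]-c[0],W[...,1]-c[1]); im=d["image"].astype(int)
m=(R>.039)&(R<.0425)&(W[...,2]>.06)&(W[...,2]<.098)
print("ring z hist",np.histogram(W[m][:,2],np.arange(.066,.09,.001)))
p=s["position"]; Q=W-p
for a,b in((-.112,-.1),(-.1,-.085),(-.085,-.07),(-.07,-.05),(-.045,-.03),(-.03,-.015)):
    m=(np.hypot(Q[...,0],Q[...,1]-.004)<.022)&(Q[...,2]>a)&(Q[...,2]<b)&(Q[...,1]>-.01); P=Q[m]
    if len(P)>4: print("drift",a,len(P),"xmid",((P[:,0].min()+P[:,0].max())/2).round(4),"xw",np.ptp(P[:,0]).round(4),"ymax",np.percentile(P[:,1],90).round(4),"zmin",P[:,2].min().round(4))
E
python3 look.py
```

```text
time_s: 6.95
position: [0.5732, -0.0922, 0.2748]
orientation: [-0.001, 0.703, 0.711, -0.001]
wrist_force: [-0.4, -0.0, -1.5]
width: 0.0278
grip_force: 58.8
time_s: 7.25
position: [0.57, -0.1013, 0.2772]
orientation: [-0.0, 0.708, 0.707, -0.0]
wrist_force: [0.7, 0.5, -1.1]
width: 0.0277
grip_force: 58.8
7.25 [ 0.57   -0.1013  0.2772] [ 0.66  0.46 -1.14] 58.84672431828221
flange c 0.5709 -0.0331 r 0.0378 z 0.1015 slope x,y [-0.0004 -0.0225] n 2567 res 0.00059
spindle 0.5707 -0.0333 0.008 0.1181 183
ring z hist (array([  0,   0,   0,   0,   0,   0,   0,   0,   0,   0,   4,  45, 173,
       144,  39,   1,   0,   0,   0,   0,   0,   0,   0]), array([0.066, 0.067, 0.068, 0.069, 0.07 , 0.071, 0.072, 0.073, 0.074,
       0.075, 0.076, 0.077, 0.078, 0.079, 0.08 , 0.081, 0.082, 0.083,
       0.084, 0.085, 0.086, 0.087, 0.088, 0.089]))
drift -0.112 11 xmid -0.0032 xw 0.0161 ymax 0.0154 zmin -0.1024
drift -0.1 100 xmid -0.0024 xw 0.0194 ymax 0.0155 zmin -0.1
drift -0.085 116 xmid -0.0018 xw 0.0189 ymax 0.0149 zmin -0.0849
drift -0.07 89 xmid -0.0028 xw 0.0173 ymax 0.0144 zmin -0.07
drift -0.045 250 xmid -0.0013 xw 0.0286 ymax 0.018 zmin -0.0446
drift -0.03 341 xmid -0.0011 xw 0.0287 ymax 0.0174 zmin -0.03
```

Ring top measures z≈0.079, so bedded should be near 0.087, about 14.5 mm of travel. I'll go to the high (-y) side and feel for contact.

```bash
python3 -m creep '[[0.02,0.0366,0.003,0,0],[0.02,0,0,0.025,0],[0.02,0,0,0.025,0],[0.02,0,0,0.01,0],[0.02,0,0,0,0]]'
python3 -m creep '[[0.02,0,0,0,0],[0.02,0,0,0.003,0]]'
python3 -m creep '[[0.02,0,0,0.002,0]]'
python3 -m creep '[[0.02,0,0,0.0015,0]]'
python3 -m creep '[[0.02,0,0,0.0015,0]]'
python3 -m creep '[[0.02,0,0,0,0]]'
```

```text
time_s: 7.8
position: [0.5728, -0.0637, 0.2164]
orientation: [-0.001, 0.707, 0.707, -0.001]
wrist_force: [0.1, 0.0, -0.9]
width: 0.0276
grip_force: 58.8
time_s: 8.0
position: [0.5745, -0.0637, 0.2158]
orientation: [0.001, 0.707, 0.707, 0.001]
wrist_force: [0.1, 1.1, -1.8]
width: 0.0276
grip_force: 58.8
time_s: 8.1
position: [0.5741, -0.0634, 0.2129]
orientation: [0.0, 0.707, 0.707, 0.001]
wrist_force: [0.9, 0.4, -1.8]
width: 0.0276
grip_force: 58.8
time_s: 8.2
position: [0.5739, -0.0633, 0.211]
orientation: [0.0, 0.707, 0.708, 0.0]
wrist_force: [-0.2, -0.7, -0.9]
width: 0.0278
grip_force: 58.8
time_s: 8.3
position: [0.5739, -0.0632, 0.2095]
orientation: [0.0, 0.707, 0.708, 0.0]
wrist_force: [-0.3, 0.2, 5.5]
width: 0.0275
grip_force: 59.6
time_s: 8.4
position: [0.5739, -0.0633, 0.2096]
orientation: [0.0, 0.707, 0.708, 0.0]
wrist_force: [-0.3, 0.7, 1.0]
width: 0.0273
grip_force: 59.4
```

```bash
python3 -m creep '[[0.02,0,0,0.0015,0],[0.02,0,0,0.0005,0]]'
python3 -m creep '[[0.02,0,0,-0.006,0],[0.02,0.006,0.02,0,0],[0.02,0.019,0.006,0,0],[0.02,0,0,0,0]]'
python3 -m creep '[[0.02,0,0,0.003,0],[0.02,0,0,0.0015,0],[0.02,0,0,0.0015,0]]'
python3 -m creep '[[0.02,0,0,0.0012,0]]'
python3 -m creep '[[0.02,0,0,0,0]]'
```

```text
time_s: 8.6
position: [0.574, -0.0633, 0.2078]
orientation: [0.0, 0.707, 0.708, 0.0]
wrist_force: [-1.2, 1.0, 4.7]
width: 0.0276
grip_force: 60.0
time_s: 9.0
position: [0.6003, -0.0344, 0.2127]
orientation: [-0.001, 0.705, 0.709, -0.0]
wrist_force: [-0.5, 1.2, -1.0]
width: 0.0278
grip_force: 59.1
time_s: 9.3
position: [0.5994, -0.0386, 0.2074]
orientation: [-0.0, 0.707, 0.707, 0.0]
wrist_force: [-0.9, -0.4, 4.7]
width: 0.0276
grip_force: 60.0
time_s: 9.4
position: [0.5995, -0.0387, 0.2066]
orientation: [0.0, 0.707, 0.707, 0.0]
wrist_force: [-1.5, 0.4, 5.8]
width: 0.0278
grip_force: 60.4
time_s: 9.5
position: [0.5995, -0.0385, 0.2064]
orientation: [-0.0, 0.707, 0.707, 0.0]
wrist_force: [-1.1, 0.0, 1.8]
width: 0.0275
grip_force: 60.2
```

```bash
python3 -m creep '[[0.02,0,0,-0.006,0],[0.02,0.02,-0.006,0,0],[0.02,0.006,-0.02,0,0],[0.02,0,0,0,0]]'
python3 -m creep '[[0.02,0,0,0.0025,0],[0.02,0,0,0.0015,0],[0.02,0,0,0.0015,0]]'
python3 -m creep '[[0.02,0,0,0.0015,0]]'
python3 -m creep '[[0.02,0,0,0,0]]'
python3 -m creep '[[0.02,0,0,-0.006,0],[0.02,-0.006,-0.02,0,0],[0.02,-0.02,-0.006,0,0],[0.02,0,0,0,0]]'
python3 -m creep '[[0.02,0,0,0.0025,0],[0.02,0,0,0.0015,0],[0.02,0,0,0.0015,0]]'
python3 -m creep '[[0.02,0,0,0.0015,0]]'
python3 -m creep '[[0.02,0,0,0,0]]'
```

```text
time_s: 9.9
position: [0.5724, -0.0111, 0.2122]
orientation: [-0.001, 0.706, 0.708, 0.0]
wrist_force: [0.2, -0.8, -0.5]
width: 0.0277
grip_force: 59.2
time_s: 10.2
position: [0.574, -0.0127, 0.2065]
orientation: [0.0, 0.707, 0.707, -0.0]
wrist_force: [-1.3, -0.2, 4.9]
width: 0.0278
grip_force: 59.8
time_s: 10.3
position: [0.5742, -0.0127, 0.2055]
orientation: [0.0, 0.707, 0.707, 0.0]
wrist_force: [-2.5, -0.7, 6.1]
width: 0.0278
grip_force: 60.4
time_s: 10.4
position: [0.5741, -0.0126, 0.2053]
orientation: [0.0, 0.707, 0.707, 0.0]
wrist_force: [-1.1, -0.9, 2.5]
width: 0.028
grip_force: 59.9
time_s: 10.8
position: [0.5469, -0.0411, 0.2115]
orientation: [0.0, 0.708, 0.706, -0.0]
wrist_force: [-0.4, 0.3, -0.9]
width: 0.0277
grip_force: 59.4
time_s: 11.1
position: [0.5481, -0.0376, 0.2057]
orientation: [0.0, 0.706, 0.708, 0.0]
wrist_force: [-1.1, 1.0, 6.7]
width: 0.0276
grip_force: 60.5
time_s: 11.2
position: [0.5481, -0.0378, 0.2045]
orientation: [0.0, 0.706, 0.708, 0.0]
wrist_force: [-2.7, -0.3, 6.4]
width: 0.0277
grip_force: 60.9
time_s: 11.3
position: [0.548, -0.0378, 0.2043]
orientation: [0.0, 0.706, 0.708, 0.0]
wrist_force: [-0.8, 0.1, 3.1]
width: 0.0279
grip_force: 60.3
```

```bash
python3 -m creep '[[0.02,0,0,-0.006,0],[0.02,-0.02,0.005,0,0],[0.02,-0.006,0.02,0,0],[0.02,0,0,0,0]]'
python3 -m creep '[[0.02,0,0,0.0025,0],[0.02,0,0,0.0015,0],[0.02,0,0,0.0015,0],[0.02,0,0,0.0015,0],[0.02,0,0,0,0]]'
python3 -m creep '[[0.02,0,0,-0.006,0],[0.02,0.006,0.02,0,0],[0.02,0.02,0.006,0,0],[0.02,0,0,0,0]]'
python3 -m creep '[[0.02,0,0,0.0025,0],[0.02,0,0,0.0015,0],[0.02,0,0,0.0015,0],[0.02,0,0,0.0015,0],[0.02,0,0,0,0]]'
python3 -m creep '[[0.02,0,0,-0.006,0],[0.02,0.02,-0.006,0,0],[0.02,0.006,-0.02,0,0],[0.02,0,0,0,0]]'
python3 -m creep '[[0.02,0,0,0.0025,0],[0.02,0,0,0.0015,0],[0.02,0,0,0.0015,0],[0.02,0,0,0.0015,0],[0.02,0,0,0,0]]'
python3 -m creep '[[0.02,0,0,-0.006,0],[0.02,-0.006,-0.02,0,0],[0.02,-0.02,-0.006,0,0],[0.02,0,0,0,0]]'
python3 -m creep '[[0.02,0,0,0.0025,0],[0.02,0,0,0.0015,0],[0.02,0,0,0.0015,0],[0.02,0,0,0.0015,0],[0.02,0,0,0,0]]'
python3 look.py
```

```text
time_s: 11.7
position: [0.574, -0.0648, 0.2101]
orientation: [0.001, 0.707, 0.707, -0.0]
wrist_force: [-1.0, 0.9, -1.2]
width: 0.0276
grip_force: 59.4
time_s: 12.2
position: [0.5725, -0.0641, 0.2034]
orientation: [-0.0, 0.707, 0.708, 0.0]
wrist_force: [-0.9, -0.5, 2.9]
width: 0.0279
grip_force: 60.5
time_s: 12.6
position: [0.5995, -0.0348, 0.2088]
orientation: [-0.0, 0.705, 0.709, 0.0]
wrist_force: [0.7, 1.3, -1.6]
width: 0.0277
grip_force: 59.4
time_s: 13.1
position: [0.5986, -0.0387, 0.2024]
orientation: [0.0, 0.707, 0.707, 0.0]
wrist_force: [-0.2, -0.9, 2.6]
width: 0.0281
grip_force: 60.3
time_s: 13.5
position: [0.5713, -0.0111, 0.2082]
orientation: [-0.001, 0.706, 0.708, 0.0]
wrist_force: [-0.6, -0.7, -1.4]
width: 0.0282
grip_force: 59.5
time_s: 14.0
position: [0.573, -0.0126, 0.2013]
orientation: [0.0, 0.707, 0.707, 0.0]
wrist_force: [-0.3, 0.0, 2.6]
width: 0.0277
grip_force: 60.1
time_s: 14.4
position: [0.5458, -0.0411, 0.2075]
orientation: [0.0, 0.708, 0.706, 0.0]
wrist_force: [-0.3, 0.1, -1.6]
width: 0.0274
grip_force: 59.5
time_s: 14.9
position: [0.5469, -0.0378, 0.2003]
ori
[... 302 characters left out ...]
ist (array([  0,   0,   0,   1,   0,   2,   2,   2,   0,   3,   7,  60, 218,
       222,  36,   1,   0,   0,   0,   0,   0,   0,   0]), array([0.066, 0.067, 0.068, 0.069, 0.07 , 0.071, 0.072, 0.073, 0.074,
       0.075, 0.076, 0.077, 0.078, 0.079, 0.08 , 0.081, 0.082, 0.083,
       0.084, 0.085, 0.086, 0.087, 0.088, 0.089]))
drift -0.112 368 xmid 0.0035 xw 0.034 ymax 0.0239 zmin -0.1108
drift -0.1 137 xmid 0.0043 xw 0.0323 ymax 0.0156 zmin -0.1
drift -0.085 204 xmid 0.0048 xw 0.0333 ymax 0.015 zmin -0.0848
drift -0.07 91 xmid -0.0028 xw 0.0173 ymax 0.0147 zmin -0.0699
drift -0.045 250 xmid -0.0014 xw 0.0287 ymax 0.0181 zmin -0.0442
drift -0.03 341 xmid -0.001 xw 0.0287 ymax 0.0175 zmin -0.03
```

```bash
python3 -m creep '[[0.02,0,0,-0.006,0],[0.02,-0.02,0.006,0,0],[0.02,-0.006,0.02,0,0],[0.02,0,0,0,0]]'
python3 -m creep '[[0.02,0,0,0.0025,0],[0.02,0,0,0.0015,0],[0.02,0,0,0.0015,0],[0.02,0,0,0.0015,0],[0.02,0,0,0,0]]'
python3 -m creep '[[0.02,0,0,-0.006,0],[0.02,0.006,0.02,0,0],[0.02,0.02,0.006,0,0],[0.02,0,0,0,0]]'
python3 -m creep '[[0.02,0,0,0.0025,0],[0.02,0,0,0.0015,0],[0.02,0,0,0.0015,0],[0.02,0,0,0.0015,0],[0.02,0,0,0,0]]'
python3 -m creep '[[0.02,0,0,-0.006,0],[0.02,0.02,-0.006,0,0],[0.02,0.006,-0.02,0,0],[0.02,0,0,0,0]]'
python3 -m creep '[[0.02,0,0,0.0025,0],[0.02,0,0,0.0015,0],[0.02,0,0,0.0015,0],[0.02,0,0,0.0012,0],[0.02,0,0,0,0]]'
```

```text
time_s: 15.35
position: [0.574, -0.0649, 0.2061]
orientation: [0.001, 0.707, 0.707, -0.0]
wrist_force: [-0.5, 0.9, -0.9]
width: 0.0278
grip_force: 59.5
time_s: 15.85
position: [0.5725, -0.0641, 0.1994]
orientation: [-0.0, 0.707, 0.708, 0.0]
wrist_force: [-1.4, 0.1, 3.2]
width: 0.0276
grip_force: 60.7
time_s: 16.25
position: [0.5995, -0.0348, 0.2049]
orientation: [-0.0, 0.705, 0.709, 0.0]
wrist_force: [-0.1, -0.2, -1.9]
width: 0.0274
grip_force: 59.5
time_s: 16.75
position: [0.5986, -0.0388, 0.1984]
orientation: [0.0, 0.707, 0.707, 0.0]
wrist_force: [-0.7, -1.1, 3.7]
width: 0.0277
grip_force: 60.5
time_s: 17.15
position: [0.5713, -0.0111, 0.2041]
orientation: [-0.001, 0.706, 0.708, 0.0]
wrist_force: [0.7, -0.2, -1.5]
width: 0.0278
grip_force: 59.6
time_s: 17.65
position: [0.573, -0.0125, 0.1976]
orientation: [0.0, 0.707, 0.707, 0.0]
wrist_force: [0.4, -0.6, 2.8]
width: 0.0278
grip_force: 60.1
```

```bash
python3 -m creep '[[0.02,0,0,-0.006,0],[0.02,-0.006,-0.02,0,0],[0.02,-0.02,-0.006,0,0],[0.02,0,0,0,0]]'
python3 -m creep '[[0.02,0,0,0.0025,0],[0.02,0,0,0.0015,0],[0.02,0,0,0.0015,0],[0.02,0,0,0.0012,0],[0.02,0,0,0,0]]'
python3 -m creep '[[0.02,0,0,-0.006,0],[0.02,-0.02,0.006,0,0],[0.02,-0.006,0.02,0,0],[0.02,0,0,0,0]]'
python3 -m creep '[[0.02,0,0,0.0025,0],[0.02,0,0,0.0015,0],[0.02,0,0,0.001,0]]'
python3 -m creep '[[0.02,0,0,0.0007,0]]'
python3 -m creep '[[0.02,0,0,0.0005,0]]'
python3 -m creep '[[0.02,0,0,0,0]]'
```

```text
time_s: 18.05
position: [0.5458, -0.041, 0.2038]
orientation: [0.0, 0.708, 0.706, 0.0]
wrist_force: [-0.7, 0.3, -1.4]
width: 0.028
grip_force: 59.6
time_s: 18.55
position: [0.5469, -0.0379, 0.1968]
orientation: [-0.0, 0.707, 0.708, 0.0]
wrist_force: [-1.5, 0.4, 2.2]
width: 0.0275
grip_force: 60.3
time_s: 18.95
position: [0.574, -0.065, 0.2028]
orientation: [0.001, 0.707, 0.707, -0.0]
wrist_force: [0.5, 0.1, -1.2]
width: 0.0275
grip_force: 59.6
time_s: 19.25
position: [0.5722, -0.0638, 0.1975]
orientation: [-0.0, 0.707, 0.708, 0.0]
wrist_force: [-1.1, 0.0, 0.1]
width: 0.0277
grip_force: 59.7
time_s: 19.35
position: [0.5724, -0.0639, 0.1971]
orientation: [-0.0, 0.707, 0.708, 0.0]
wrist_force: [-1.3, -0.0, 3.3]
width: 0.028
grip_force: 60.4
time_s: 19.45
position: [0.5725, -0.064, 0.1968]
orientation: [-0.0, 0.707, 0.708, 0.0]
wrist_force: [-3.2, 0.8, 3.3]
width: 0.0278
grip_force: 60.8
time_s: 19.55
position: [0.5725, -0.0641, 0.1967]
orientation: [-0.0, 0.707, 0.708, 0.0]
wrist_force: [-1.9, -0.1, 3.6]
width: 0.0274
grip_force: 60.8
```

```bash
python3 -m creep '[[0.02,0,0,0.001,0]]'
python3 -m creep '[[0.02,0,0,0,0]]'
python3 -m creep '[[0.02,0,0,-0.006,0],[0.02,0.006,0.02,0,0],[0.02,0.02,0.006,0,0],[0.02,0,0,0,0]]'
python3 -m creep '[[0.02,0,0,0.0025,0],[0.02,0,0,0.0015,0],[0.02,0,0,0.0010,0]]'
python3 -m creep '[[0.02,0,0,0.0007,0]]'
python3 -m creep '[[0.02,0,0,0.0007,0]]'
python3 -m creep '[[0.02,0,0,0,0]]'
```

```text
time_s: 19.65
position: [0.5727, -0.0641, 0.1959]
orientation: [-0.0, 0.707, 0.708, 0.0]
wrist_force: [-2.1, 0.6, 5.5]
width: 0.0275
grip_force: 61.3
time_s: 19.75
position: [0.5727, -0.0642, 0.1956]
orientation: [-0.0, 0.707, 0.708, 0.0]
wrist_force: [-2.4, 1.2, 3.1]
width: 0.0279
grip_force: 61.0
time_s: 20.15
position: [0.5997, -0.035, 0.2011]
orientation: [-0.0, 0.705, 0.709, 0.0]
wrist_force: [-0.1, 0.4, -1.6]
width: 0.0277
grip_force: 59.6
time_s: 20.45
position: [0.5983, -0.039, 0.1964]
orientation: [-0.0, 0.707, 0.707, -0.0]
wrist_force: [-0.1, 0.7, -1.6]
width: 0.0278
grip_force: 59.6
time_s: 20.55
position: [0.5985, -0.0388, 0.1958]
orientation: [-0.0, 0.707, 0.707, 0.0]
wrist_force: [-1.3, -0.3, 0.9]
width: 0.0274
grip_force: 60.0
time_s: 20.65
position: [0.5986, -0.0387, 0.1954]
orientation: [0.0, 0.707, 0.707, 0.0]
wrist_force: [-1.9, -1.3, 3.4]
width: 0.0275
grip_force: 60.6
time_s: 20.75
position: [0.5986, -0.0386, 0.1954]
orientation: [0.0, 0.707, 0.707, 0.0]
wrist_force: [-3.1, -1.2, 1.7]
width: 0.0276
grip_force: 60.5
```

```bash
python3 -m creep '[[0.02,0,0,-0.006,0],[0.02,0.02,-0.006,0,0],[0.02,0.006,-0.02,0,0],[0.02,0,0,0,0]]'
python3 -m creep '[[0.02,0,0,0.0025,0],[0.02,0,0,0.0015,0],[0.02,0,0,0.0010,0]]'
python3 -m creep '[[0.02,0,0,0.0008,0]]'
python3 -m creep '[[0.02,0,0,0.0008,0]]'
python3 -m creep '[[0.02,0,0,0,0]]'
python3 -m creep '[[0.02,0,0,-0.006,0],[0.02,-0.006,-0.02,0,0],[0.02,-0.02,-0.006,0,0],[0.02,0,0,0,0]]'
python3 -m creep '[[0.02,0,0,0.0025,0],[0.02,0,0,0.0015,0],[0.02,0,0,0.0010,0]]'
python3 -m creep '[[0.02,0,0,0.0008,0]]'
python3 -m creep '[[0.02,0,0,0.0008,0]]'
python3 -m creep '[[0.02,0,0,0,0]]'
python3 look.py | head -3
```

```text
time_s: 21.15
position: [0.5714, -0.0109, 0.2012]
orientation: [-0.001, 0.706, 0.708, 0.0]
wrist_force: [-0.2, 0.2, -1.0]
width: 0.0281
grip_force: 59.7
time_s: 21.45
position: [0.5729, -0.0127, 0.1959]
orientation: [0.0, 0.707, 0.707, -0.0]
wrist_force: [-0.8, 0.2, -1.4]
width: 0.0278
grip_force: 59.7
time_s: 21.55
position: [0.573, -0.0126, 0.1953]
orientation: [0.0, 0.707, 0.707, -0.0]
wrist_force: [-1.2, 0.1, 3.2]
width: 0.0275
grip_force: 60.1
time_s: 21.65
position: [0.573, -0.0126, 0.1948]
orientation: [0.0, 0.707, 0.707, 0.0]
wrist_force: [-0.5, -0.6, 5.3]
width: 0.0279
grip_force: 60.4
time_s: 21.75
position: [0.573, -0.0125, 0.1948]
orientation: [0.0, 0.707, 0.707, 0.0]
wrist_force: [0.0, -0.6, 2.2]
width: 0.0276
grip_force: 60.2
time_s: 22.15
position: [0.5457, -0.0409, 0.2009]
orientation: [-0.0, 0.708, 0.706, -0.0]
wrist_force: [0.5, 0.3, -1.2]
width: 0.0277
grip_force: 59.7
time_s: 22.45
position: [0.5468, -0.0375, 0.1951]
orientation: [-0.0, 0.706, 0.708, -0.0]
wrist_force: [-0.5, -0.8, -1.7]
width: 0.0277
grip_force: 59.7
time_s: 22.55
position: [0.5469, -0.0377, 0.1947]
orientation: [-0.0, 0.706, 0.708, -0.0]
wrist_force: [-1.2, 0.2, 3.4]
width: 0.0277
grip_force: 60.4
time_s: 22.65
position: [0.547, -0.038, 0.1943]
orientation: [0.0, 0.707, 0.708, 0.0]
wrist_force: [-1.4, 0.4, 8.8]
width: 0.0278
grip_force: 61.3
time_s: 22.75
position: [0.547, -0.038, 0.1944]
orientation: [0.0, 0.707, 0.708, 0.0]
wrist_force: [-0.5, -0.3, 5.4]
width: 0.0277
grip_force: 61.1
22.75 [ 0.547  -0.038   0.1944] [-0.49 -0.31  5.39] 61.10792911495082
flange c 0.5707 -0.0329 r 0.0376 z 0.087 slope x,y [ 0.0013 -0.0015] n 2577 res 0.00056
spindle 0.5563 -0.0328 0.0216 0.1181 497
```

```bash
python3 -m creep '[[0.02,0,0,0.0005,0]]'
python3 -m creep '[[0.02,0,0,0,0]]'
python3 -m creep '[[0.02,0,0,0.0004,0]]'
python3 -m creep '[[0.02,0,0,0,0]]'
```

```text
time_s: 22.9
position: [0.5471, -0.038, 0.1942]
orientation: [0.0, 0.707, 0.708, 0.0]
wrist_force: [-3.3, 0.2, 10.3]
width: 0.0281
grip_force: 61.8
time_s: 23.0
position: [0.5471, -0.0381, 0.1942]
orientation: [0.0, 0.707, 0.708, 0.0]
wrist_force: [-2.1, 1.4, 9.5]
width: 0.028
grip_force: 61.7
time_s: 23.1
position: [0.5472, -0.0381, 0.1941]
orientation: [0.0, 0.707, 0.708, 0.001]
wrist_force: [-3.0, 0.4, 13.1]
width: 0.0276
grip_force: 62.4
time_s: 23.2
position: [0.5472, -0.0381, 0.1941]
orientation: [0.0, 0.707, 0.708, 0.001]
wrist_force: [-2.6, 0.1, 10.6]
width: 0.0279
grip_force: 62.3
```

```bash
python3 -m creep '[[0.02,0,0,-0.006,0],[0.02,-0.02,0.006,0,0],[0.02,-0.006,0.02,0,0],[0.02,0,0,0,0]]'
python3 -m creep '[[0.02,0,0,0.0025,0],[0.02,0,0,0.0015,0],[0.02,0,0,0.0010,0]]'
python3 -m creep '[[0.02,0,0,0.0005,0],[0.02,0,0,0,0]]'
python3 -m creep '[[0.02,0,0,0.0005,0],[0.02,0,0,0,0]]'
python3 -m creep '[[0.02,0,0,0.0004,0],[0.02,0,0,0,0]]'
```

```text
time_s: 23.6
position: [0.574, -0.065, 0.1989]
orientation: [0.001, 0.707, 0.707, -0.0]
wrist_force: [0.0, 0.8, -1.3]
width: 0.0275
grip_force: 59.7
time_s: 23.9
position: [0.5725, -0.064, 0.1944]
orientation: [-0.0, 0.707, 0.708, 0.0]
wrist_force: [-1.3, -0.3, 8.2]
width: 0.0281
grip_force: 61.2
time_s: 24.1
position: [0.5726, -0.0641, 0.1943]
orientation: [-0.0, 0.707, 0.708, 0.0]
wrist_force: [-2.5, 0.7, 7.7]
width: 0.0278
grip_force: 61.5
time_s: 24.3
position: [0.5727, -0.0641, 0.1942]
orientation: [0.0, 0.707, 0.708, 0.001]
wrist_force: [-2.6, 0.8, 9.5]
width: 0.0277
grip_force: 62.1
time_s: 24.5
position: [0.5728, -0.0643, 0.1941]
orientation: [0.0, 0.707, 0.708, 0.001]
wrist_force: [-3.7, -0.2, 12.2]
width: 0.0279
grip_force: 62.7
```

Seated hard at -y too; on to +x and +y.

```bash
python3 -m creep '[[0.02,0,0,-0.006,0],[0.02,0.006,0.02,0,0],[0.02,0.02,0.006,0,0],[0.02,0,0,0,0]]'
python3 -m creep '[[0.02,0,0,0.0025,0],[0.02,0,0,0.0015,0],[0.02,0,0,0.0010,0]]'
python3 -m creep '[[0.02,0,0,0.0005,0],[0.02,0,0,0,0]]'
python3 -m creep '[[0.02,0,0,0.0005,0],[0.02,0,0,0,0]]'
python3 -m creep '[[0.02,0,0,0.0004,0],[0.02,0,0,0,0]]'
python3 -m creep '[[0.02,0,0,-0.006,0],[0.02,0.02,-0.006,0,0],[0.02,0.006,-0.02,0,0],[0.02,0,0,0,0]]'
python3 -m creep '[[0.02,0,0,0.0025,0],[0.02,0,0,0.0015,0],[0.02,0,0,0.0010,0]]'
python3 -m creep '[[0.02,0,0,0.0005,0],[0.02,0,0,0,0]]'
python3 -m creep '[[0.02,0,0,0.0005,0],[0.02,0,0,0,0]]'
python3 -m creep '[[0.02,0,0,0.0004,0],[0.02,0,0,0,0]]'
```

```text
time_s: 24.9
position: [0.5993, -0.0346, 0.1981]
orientation: [-0.001, 0.705, 0.709, 0.0]
wrist_force: [0.4, 1.3, -1.1]
width: 0.0278
grip_force: 59.6
time_s: 25.2
position: [0.5986, -0.0389, 0.1943]
orientation: [0.0, 0.707, 0.707, 0.0]
wrist_force: [-2.6, 0.8, 9.9]
width: 0.0278
grip_force: 61.5
time_s: 25.4
position: [0.5987, -0.039, 0.1943]
orientation: [0.0, 0.707, 0.707, 0.001]
wrist_force: [-2.8, 0.3, 8.2]
width: 0.0276
grip_force: 61.8
time_s: 25.6
position: [0.5988, -0.039, 0.1941]
orientation: [0.0, 0.707, 0.707, 0.001]
wrist_force: [-3.1, 0.7, 10.9]
width: 0.0275
grip_force: 62.4
time_s: 25.8
position: [0.5988, -0.0391, 0.194]
orientation: [0.0, 0.707, 0.707, 0.001]
wrist_force: [-4.1, 0.1, 12.8]
width: 0.0278
grip_force: 62.9
time_s: 26.2
position: [0.571, -0.0117, 0.198]
orientation: [-0.001, 0.706, 0.708, -0.0]
wrist_force: [-0.6, 0.5, -0.9]
width: 0.0277
grip_force: 59.7
time_s: 26.5
position: [0.5733, -0.0129, 0.194]
orientation: [0.0, 0.707, 0.707, 0.0]
wrist_force: [-3.9, -0.2, 13.7]
width: 0.0276
grip_force: 62.5
time_s: 26.7
position: [0.5735, -0.013, 0.194]
orientation: [0.0, 0.707, 0.707, 0.0]
wrist_force: [-3.2, 0.5, 12.6]
width: 0.0278
grip_force: 62.9
time_s: 26.9
position: [0.5736, -0.013, 0.1939]
orientation: [0.0, 0.707, 0.707, 0.001]
wrist_force: [-4.5, -0.0, 14.8]
width: 0.0278
grip_force: 63.6
time_s: 27.1
position: [0.5736, -0.0131, 0.1937]
orientation: [0.0, 0.707, 0.707, 0.001]
wrist_force: [-5.5, 0.8, 18.4]
width: 0.0277
grip_force: 64.3
```

All four spots stop hard at the same level (0.194). I'll ease to about 15 N and hold.

```bash
python3 -m creep '[[0.02,0,0,-0.0004,0],[0.02,0,0,0,0]]'
python3 -m creep '[[0.02,0,0,0,0],[0.02,0,0,0,0],[0.02,0,0,0,0],[0.02,0,0,0,0]]'
```

```text
time_s: 27.3
position: [0.5736, -0.013, 0.1938]
orientation: [0.0, 0.707, 0.707, 0.001]
wrist_force: [-5.3, -0.5, 15.4]
width: 0.0276
grip_force: 63.5
time_s: 27.7
position: [0.5736, -0.013, 0.1939]
orientation: [0.0, 0.707, 0.707, 0.001]
wrist_force: [-3.9, 1.1, 15.8]
width: 0.028
grip_force: 63.5
```

```bash
python3 -m creep '[[0.02,0,0,-0.0001,0],[0.02,0,0,0,0],[0.02,0,0,0,0],[0.02,0,0,0,0],[0.02,0,0,0,0]]'
python3 -m creep '[[0.02,0,0,0,0],[0.02,0,0,0,0],[0.02,0,0,0,0],[0.02,0,0,0,0],[0.02,0,0,0,0]]'
python3 -m creep '[[0.02,0,0,-0.02,0],[0.02,0,0,-0.03,0],[0.02,0,0,-0.03,0],[0.02,-0.04,0,0,0],[0.02,-0.045,0,0,0]]'
python3 -m creep '[[0.02,0,0,0,0],[0.02,0,0,0,0],[0.02,0,0,0,0]]'
python3 look.py
```

```text
time_s: 28.2
position: [0.5736, -0.013, 0.1939]
orientation: [0.0, 0.707, 0.707, 0.001]
wrist_force: [-3.7, 0.8, 15.5]
width: 0.0278
grip_force: 63.5
time_s: 28.7
position: [0.5735, -0.013, 0.1939]
orientation: [0.0, 0.707, 0.707, 0.001]
wrist_force: [-4.4, -0.5, 15.2]
width: 0.0277
grip_force: 63.5
time_s: 29.2
position: [0.5738, -0.0969, 0.2729]
orientation: [0.001, 0.705, 0.709, 0.001]
wrist_force: [0.3, -0.4, -2.0]
width: 0.0279
grip_force: 59.7
time_s: 29.5
position: [0.573, -0.0966, 0.2719]
orientation: [-0.0, 0.706, 0.708, -0.0]
wrist_force: [0.7, 0.7, -1.5]
width: 0.0275
grip_force: 59.7
29.5 [ 0.573  -0.0966  0.2719] [ 0.74  0.68 -1.48] 59.698678346467204
flange c 0.5705 -0.0332 r 0.0378 z 0.0868 slope x,y [-0.0031 -0.0107] n 2419 res 0.00059
spindle 0.5708 -0.0332 0.008 0.1183 186
ring z hist (array([  0,   0,   0,   0,   0,   0,   0,   0,   0,   0,   4,  66, 268,
       258,  64,   0,   0,   0,   0,   0,   0,   0,   0]), array([0.066, 0.067, 0.068, 0.069, 0.07 , 0.071, 0.072, 0.073, 0.074,
       0.075, 0.076, 0.077, 0.078, 0.079, 0.08 , 0.081, 0.082, 0.083,
       0.084, 0.085, 0.086, 0.087, 0.088, 0.089]))
drift -0.112 13 xmid -0.0027 xw 0.0188 ymax 0.0151 zmin -0.1017
drift -0.1 96 xmid -0.0023 xw 0.0192 ymax 0.0155 zmin -0.0997
drift -0.085 115 xmid -0.0019 xw 0.0189 ymax 0.015 zmin -0.0848
drift -0.07 91 xmid -0.0028 xw 0.0173 ymax 0.0144 zmin -0.07
drift -0.045 246 xmid -0.0013 xw 0.0286 ymax 0.0179 zmin -0.0441
drift -0.03 340 xmid -0.0011 xw 0.0286 ymax 0.0174 zmin -0.0299
```

Camera slope reads -0.011 in y though the feel was level; I'll check it against the ring's plane and the hub height in the same image.

```bash
cat > sl.py <<'E'
from h import *
for n in("wrist","wrist","side"):
    s,d=shot(n); W=cloud(d,s); c=(.5706,-.0332); dx,dy=W[...,0]-c[0],W[...,1]-c[1]; R=np.hypot(dx,dy)
    for nm,a,b,z0,z1 in(("flange",.02,.036,.082,.092),("ring",.0395,.0425,.076,.082),("foot/table",.1,.16,-.01,.008)):
        m=(R>a)&(R<b)&(W[...,2]>z0)&(W[...,2]<z1); P=W[m]; A=np.c_[dx[m],dy[m],np.ones(len(P))]
        k=np.ones(len(P),bool)
        for _ in range(5):
            x=np.linalg.lstsq(A[k],P[k,2],rcond=None)[0]; r=P[:,2]-A@x; k=abs(r)<2.5*r[k].std()
        print(n,nm,x.round(4),k.sum(),r[k].std().round(5), "ang",np.histogram(np.degrees(np.arctan2(dy[m],dx[m])),[-180,-90,0,90,180])[0])
E
python3 sl.py
```

```text
wrist flange [-0.0002 -0.0106  0.0869] 2208 0.00069 ang [531 535 596 596]
wrist ring [ 0.0033 -0.0029  0.079 ] 565 0.00075 ang [132 133 157 149]
wrist foot/table [ 0.0008 -0.0005  0.0004] 21904 0.00078 ang [4284 4647 6820 6794]
wrist flange [-0.0015 -0.0114  0.0869] 2214 0.0007 ang [536 539 595 590]
wrist ring [ 0.0012 -0.0017  0.079 ] 552 0.00071 ang [124 138 156 149]
wrist foot/table [ 0.0009 -0.0007  0.0004] 21961 0.00079 ang [4274 4623 6816 6820]
side flange [-0.0006  0.0019  0.0874] 237 0.00172 ang [72 62 45 62]
side ring [0.0095 0.0151 0.0791] 27 0.00146 ang [12  4  2  9]
side foot/table [-0.0001  0.0013  0.0008] 3741 0.00172 ang [1121 1054  703  960]
```

The -y side really stands about 0.3–0.4 mm high. I'll press it down again and finish with the steady push there.

```bash
python3 -m creep '[[0.02,0.036,0,0,0],[0.02,0,0,0.02,0],[0.02,0,0,0.03,0],[0.02,0,0,0.02,0],[0.02,0,0,0,0]]'
python3 -m creep '[[0.02,0,0,0.0025,0],[0.02,0,0,0.0015,0],[0.02,0,0,0,0]]'
python3 -m creep '[[0.02,0,0,0.001,0],[0.02,0,0,0,0]]'
python3 -m creep '[[0.02,0,0,0.0008,0],[0.02,0,0,0,0]]'
```

```text
time_s: 30.2
position: [0.5713, -0.0602, 0.1999]
orientation: [-0.001, 0.706, 0.708, -0.002]
wrist_force: [-0.4, 1.0, -0.6]
width: 0.0276
grip_force: 59.6
time_s: 30.5
position: [0.5732, -0.0612, 0.1991]
orientation: [0.0, 0.707, 0.708, 0.001]
wrist_force: [-0.5, 0.2, -0.6]
width: 0.0276
grip_force: 59.6
time_s: 30.7
position: [0.5728, -0.0612, 0.1976]
orientation: [0.0, 0.707, 0.708, 0.0]
wrist_force: [0.2, 0.2, -1.8]
width: 0.0276
grip_force: 59.6
time_s: 30.9
position: [0.5727, -0.0612, 0.1965]
orientation: [-0.0, 0.707, 0.708, 0.0]
wrist_force: [0.6, -0.6, -0.8]
width: 0.0281
grip_force: 59.6
```

```bash
python3 -m creep '[[0.02,0,0,0.0012,0],[0.02,0,0,0,0]]'
python3 -m creep '[[0.02,0,0,0.0008,0]]'
python3 -m creep '[[0.02,0,0,0.0004,0],[0.02,0,0,0,0]]'
python3 -m creep '[[0.02,0,0,0.0004,0],[0.02,0,0,0,0]]'
```

```text
time_s: 31.1
position: [0.5727, -0.0612, 0.1952]
orientation: [-0.0, 0.707, 0.708, -0.0]
wrist_force: [-0.3, 0.1, -0.8]
width: 0.0279
grip_force: 59.7
time_s: 31.2
position: [0.5728, -0.0613, 0.1947]
orientation: [0.0, 0.707, 0.708, 0.0]
wrist_force: [-0.2, -0.3, 3.5]
width: 0.0276
grip_force: 60.3
time_s: 31.4
position: [0.5729, -0.0614, 0.1945]
orientation: [0.0, 0.707, 0.707, 0.0]
wrist_force: [-1.4, -0.3, 5.4]
width: 0.0278
grip_force: 60.7
time_s: 31.6
position: [0.573, -0.0614, 0.1944]
orientation: [0.0, 0.707, 0.707, 0.0]
wrist_force: [-1.8, -0.5, 6.3]
width: 0.0279
grip_force: 61.3
```

```bash
python3 -m creep '[[0.02,0,0,0.0004,0],[0.02,0,0,0,0]]'
python3 -m creep '[[0.02,0,0,0.0004,0],[0.02,0,0,0,0]]'
python3 sl.py | head -2
```

```text
time_s: 31.8
position: [0.5731, -0.0615, 0.1943]
orientation: [0.0, 0.707, 0.707, 0.0]
wrist_force: [-2.8, -0.3, 9.4]
width: 0.0281
grip_force: 61.8
time_s: 32.0
position: [0.5731, -0.0615, 0.1941]
orientation: [0.0, 0.707, 0.707, 0.001]
wrist_force: [-3.1, 0.6, 12.3]
width: 0.0277
grip_force: 62.4
wrist flange [-0.0024  0.0012  0.0869] 3006 0.00065 ang [610 608 920 919]
wrist ring [ 0.0013 -0.0021  0.079 ] 724 0.00064 ang [138 142 235 226]
```

```bash
python3 -m creep '[[0.02,0,0,0.0002,0],[0.02,0,0,0,0],[0.02,0,0,0,0],[0.02,0,0,0,0],[0.02,0,0,0,0]]'
python3 -m creep '[[0.02,0,0,0,0],[0.02,0,0,0,0],[0.02,0,0,0,0],[0.02,0,0,0,0],[0.02,0,0,0,0]]'
python3 -m creep '[[0.02,0,0,-0.001,0],[0.02,0,0,-0.002,0],[0.02,0,0,-0.02,0],[0.02,0,0,-0.03,0],[0.02,0,0,-0.03,0]]'
python3 -m creep '[[0.02,-0.035,0,0,0],[0.02,0,0,0,0],[0.02,0,0,0,0],[0.02,0,0,0,0]]'
python3 look.py; python3 sl.py | head -2
```

```text
time_s: 32.65
position: [0.5732, -0.0616, 0.1941]
orientation: [0.0, 0.707, 0.707, 0.001]
wrist_force: [-3.2, -0.2, 14.3]
width: 0.0276
grip_force: 62.6
time_s: 33.15
position: [0.5732, -0.0616, 0.1941]
orientation: [0.0, 0.707, 0.707, 0.001]
wrist_force: [-2.9, -0.6, 13.9]
width: 0.0277
grip_force: 62.6
time_s: 33.65
position: [0.5722, -0.0611, 0.2761]
orientation: [-0.0, 0.707, 0.707, -0.0]
wrist_force: [0.4, -0.3, -1.1]
width: 0.0276
grip_force: 59.7
time_s: 34.05
position: [0.5726, -0.0954, 0.275]
orientation: [-0.0, 0.706, 0.708, -0.0]
wrist_force: [-0.4, 1.1, -1.0]
width: 0.0278
grip_force: 59.7
34.05 [ 0.5726 -0.0954  0.275 ] [-0.37  1.1  -1.02] 59.69111791695468
flange c 0.571 -0.0331 r 0.0377 z 0.0869 slope x,y [-0.0033  0.0001] n 2366 res 0.00058
spindle 0.5709 -0.0333 0.0079 0.1182 186
ring z hist (array([  0,   0,   0,   0,   0,   0,   0,   0,   0,   0,   4,  59, 268,
       231,  84,   1,   0,   0,   0,   0,   0,   0,   0]), array([0.066, 0.067, 0.068, 0.069, 0.07 , 0.071, 0.072, 0.073, 0.074,
       0.075, 0.076, 0.077, 0.078, 0.079, 0.08 , 0.081, 0.082, 0.083,
       0.084, 0.085, 0.086, 0.087, 0.088, 0.089]))
drift -0.112 11 xmid -0.0023 xw 0.0179 ymax 0.0154 zmin -0.1022
drift -0.1 99 xmid -0.0024 xw 0.0194 ymax 0.0155 zmin -0.1
drift -0.085 115 xmid -0.0019 xw 0.0189 ymax 0.0149 zmin -0.0849
drift -0.07 90 xmid -0.0029 xw 0.0173 ymax 0.0145 zmin -0.07
drift -0.045 250 xmid -0.0013 xw 0.0284 ymax 0.018 zmin -0.0441
drift -0.03 342 xmid -0.0011 xw 0.0287 ymax 0.0175 zmin -0.03
wrist flange [-0.0032  0.0006  0.0869] 2151 0.00068 ang [526 530 589 566]
wrist ring [ 0.0004 -0.0012  0.0789] 550 0.00069 ang [131 135 153 147]
```

Cup is bedded and flat: the flange top stands 8.0 mm above the ring and the slope is within noise. I'll return the drift.

```bash
python3 -m creep '[[0.02,-0.0386,-0.0272,0,0],[0.02,-0.0386,-0.0272,0,0],[0.02,-0.0386,-0.0272,0,0],[0.02,-0.0386,-0.0272,0,0],[0.02,0,0,0,0]]'
python3 -m creep '[[0.02,0,0,0,0],[0.02,0,0,0,0],[0.02,0,0,0,0],[0.02,0,0,0,0]]'
```

```text
time_s: 34.75
position: [0.4598, -0.2568, 0.2763]
orientation: [0.0, 0.71, 0.704, 0.0]
wrist_force: [0.3, -0.8, -0.5]
width: 0.0278
grip_force: 59.7
time_s: 35.15
position: [0.4647, -0.2498, 0.2755]
orientation: [-0.0, 0.706, 0.708, -0.0]
wrist_force: [0.4, -0.4, -1.8]
width: 0.0279
grip_force: 59.7
```

```bash
python3 -m creep '[[0.02,-0.0002,-0.0012,0.03,0],[0.02,0,0,0.03,0],[0.02,0,0,0.03,0],[0.02,0,0,0.015,0],[0.02,0,0,0,0]]'
python3 -m creep '[[0.02,0,0,0,0],[0.02,0,0,0,0],[0.02,0,0,0,0]]'
```

```text
time_s: 35.65
position: [0.4622, -0.2502, 0.1692]
orientation: [-0.001, 0.706, 0.708, -0.001]
wrist_force: [0.1, 0.5, -1.1]
width: 0.0277
grip_force: 59.6
time_s: 35.95
position: [0.4636, -0.2512, 0.1718]
orientation: [0.001, 0.707, 0.708, 0.001]
wrist_force: [0.4, 0.3, -2.3]
width: 0.0275
grip_force: 59.6
```

```bash
python3 -m creep '[[0.02,0.001,0,0.007,0],[0.02,0,0,0.005,0],[0.02,0,0,0.005,0]]'
python3 -m creep '[[0.02,0,0,0.004,0],[0.02,0,0,0,0]]'
python3 -m creep '[[0.02,0,0,0.005,0],[0.02,0,0,0,0]]'
```

```text
time_s: 36.25
position: [0.4628, -0.2498, 0.1531]
orientation: [-0.0, 0.707, 0.708, -0.0]
wrist_force: [-0.1, 0.6, -0.8]
width: 0.0279
grip_force: 59.7
time_s: 36.45
position: [0.4625, -0.2498, 0.149]
orientation: [-0.0, 0.707, 0.707, -0.0]
wrist_force: [-0.1, 0.9, -0.8]
width: 0.0275
grip_force: 59.7
time_s: 36.65
position: [0.4627, -0.2498, 0.1441]
orientation: [-0.0, 0.707, 0.708, -0.0]
wrist_force: [-0.4, -0.2, -1.6]
width: 0.0277
grip_force: 59.7
```

In the hole and free. I'll go down to about 0.120 and drift x back to 0.4637.

```bash
python3 -m creep '[[0.02,0,0.0005,0.006,0],[0.02,0,0,0.006,0],[0.02,0,0,0,0]]'
python3 -m creep '[[0.02,-0.0003,0.0005,0.006,0],[0.02,0,0,0.003,0],[0.02,0,0,0,0]]'
python3 -m creep '[[0.02,0,0,0.002,0],[0.02,0,0,0,0]]'
python3 -m creep '[[0.02,0,0,0.001,0],[0.02,0,0,0,0]]'
```

```text
time_s: 36.95
position: [0.4629, -0.2497, 0.1317]
orientation: [-0.001, 0.707, 0.708, -0.0]
wrist_force: [0.7, 0.6, -1.7]
width: 0.0276
grip_force: 59.7
time_s: 37.25
position: [0.4636, -0.2501, 0.1231]
orientation: [-0.0, 0.707, 0.708, -0.0]
wrist_force: [-0.8, 0.4, -1.4]
width: 0.0275
grip_force: 59.9
time_s: 37.45
position: [0.4637, -0.2501, 0.1215]
orientation: [-0.0, 0.707, 0.708, -0.0]
wrist_force: [-2.4, 0.1, -1.6]
width: 0.0274
grip_force: 60.1
time_s: 37.65
position: [0.4638, -0.2502, 0.1206]
orientation: [-0.0, 0.707, 0.708, 0.0]
wrist_force: [-1.9, 0.3, -1.2]
width: 0.0277
grip_force: 60.4
```

```bash
python3 -m creep '[[0.02,0,0,0.0015,0],[0.02,0,0,0,0]]'
python3 -m creep '[[0.02,0,0,0.001,0],[0.02,0,0,0,0]]'
python3 -m creep '[[0.02,0,0,0.0006,0],[0.02,0,0,0,0]]'
```

```text
time_s: 37.85
position: [0.4638, -0.2501, 0.119]
orientation: [-0.0, 0.707, 0.708, -0.0]
wrist_force: [-2.5, 1.0, -0.4]
width: 0.0275
grip_force: 60.5
time_s: 38.05
position: [0.4638, -0.2502, 0.1181]
orientation: [-0.0, 0.707, 0.707, 0.0]
wrist_force: [-3.0, 1.7, 0.6]
width: 0.0277
grip_force: 60.8
time_s: 38.25
position: [0.464, -0.2504, 0.118]
orientation: [0.0, 0.707, 0.707, 0.0]
wrist_force: [-5.1, 1.8, 6.3]
width: 0.0278
grip_force: 62.0
```

Tip is on the floor. I'll open and withdraw.

```bash
python3 -m creep '[[0.05,0,0,0,0],[0.0854,0,0,0,0],[0.0854,0,0,0,0],[0.0854,0,0,0,0],[0.0854,0,0,0,0]]'
python3 -m creep '[[0.0854,0,0,-0.01,0],[0.0854,0,0,-0.03,0],[0.0854,0,0,-0.04,0],[0.0854,0,0,-0.04,0],[0.0854,0,0,-0.04,0]]'
python3 -m creep '[[0.0854,0.04,0,-0.02,0],[0.0854,0.04,0,0,0],[0.0854,0,0,0,0],[0.0854,0,0,0,0],[0.0854,0,0,0,0]]'
python3 sl.py | head -2
python3 - <<'E'
from h import *
s,d=shot("wrist"); W=cloud(d,s); save(d,"wend.png",k=1.5); R=np.hypot(W[...,0]-.4645,W[...,1]+.2475)
for a,b in((.075,.1),(.1,.13),(.13,.157),(.157,.17)):
    P=W[(R<.03)&(W[...,2]>a)&(W[...,2]<b)]; print(a,len(P),P.min(0).round(4),P.max(0).round(4))
E
```

```text
time_s: 38.75
position: [0.4641, -0.2503, 0.1176]
orientation: [0.0, 0.707, 0.708, 0.0]
wrist_force: [-0.1, 0.9, 0.9]
width: 0.0853
grip_force: 0.0
time_s: 39.25
position: [0.4635, -0.2506, 0.2799]
orientation: [0.0, 0.707, 0.707, 0.0]
wrist_force: [0.6, -0.2, -0.2]
width: 0.0858
grip_force: 0.0
time_s: 39.75
position: [0.4636, -0.1713, 0.2978]
orientation: [0.0, 0.707, 0.707, 0.0]
wrist_force: [-0.3, -0.4, 0.2]
width: 0.0849
grip_force: 0.0
wrist flange [-0.0023  0.0028  0.087 ] 2247 0.00075 ang [546 548 594 602]
wrist ring [0.0032 0.0015 0.0789] 489 0.00084 ang [150 120  86 146]
0.075 154 [ 0.4474 -0.2464  0.0751] [ 0.4761 -0.2322  0.0999]
0.1 236 [ 0.4477 -0.2483  0.1003] [ 0.4765 -0.2338  0.13  ]
0.13 258 [ 0.4483 -0.2495  0.1302] [ 0.4768 -0.2357  0.1566]
0.157 467 [ 0.4483 -0.2644  0.1571] [ 0.4763 -0.2374  0.162 ]
```

View pics/wend.png

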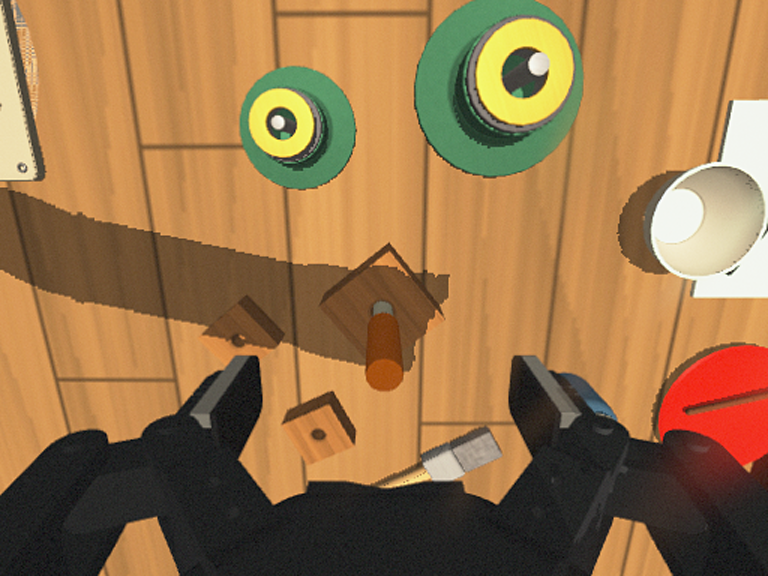

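The drift stands released in the large block (handle top at (383,375)), the cup sits flat on its ring at (525,72), and nothing else has moved.

```bash
python3 -c "
from plant import bot
print(bot.job_done())"
```

```text
the job is handed in; nothing more can be done
None
```

The cup is bedded square on its spacer ring and was finished with a steady push of about 15 N; the drift is back upright in its block and released, and the job was handed in at about 40 s of the 72 s allowed.

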